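Clamp the order tablet in its counter stand

TASK

Take the order tablet out of the charging dock, lower it gently onto the ledge of the leaning stand with its screen facing out and its back against the back plate, and let go of it there. Then slide the stand's loose jaw shut until the tablet is held snugly between both jaws, firm to the touch but not squeezed hard, and leave it clamped. Leave the phone, the card reader and the jar where they are.

Things in the scene. Friction and masses are not known exactly. Their poses are not given: they have to be found in the camera images.
- tablet: order tablet, black bumper case, 14 mm thick (its x), about 205 to 210 mm wide (y), 130 mm high (z), 0.3 to 0.6 kg; origin at its centre, x points out of the lit screen. Stands upright on its long edge in one of the dock's slots, screen to the far side of the counter. Hold it across its thickness by the middle of its upper edge
- dock: fixed light-wood charging dock, base 150 (x) by 240 (y) by 12 mm; origin under its centre. Two slots run along its y at x = -32 and +32 mm, each 18 mm wide with walls up to 57 mm above the counter; a thing in a slot stands 12 mm above the counter
- phone: blue phone, 12 x 156 x 76 mm, standing on its long edge in the other slot of the dock, its top 88 mm above the counter; origin at its centre. Leave it
- stand: fixed white tablet stand: foot 170 (x) by 200 (y) by 12 mm, a short column, and the cradle that leans 30 degrees back from upright; origin under the centre of the foot, z up, x towards the side where the screen must face. A seated tablet's centre is at x = 7, z = 65 mm in the cradle's frame, anywhere between the jaws
- cradle: white cradle. Origin: ledge's top face meets back plate's front face, midway along; 40 mm in x, 70 mm in z from the stand's origin. z points up along the plate, x out of the plate, y along the ledge to the fixed jaw. Plate 140 mm wide, 105 mm high, its top edge bent back. Ledge 170 mm long, 26 mm deep, with 9 mm high toe lips from x = 22 to 26 mm
- fixed_jaw: grey fixed jaw at the cradle's +y end, axes as the cradle: origin on the rubber face that the tablet's edge bears on, at ledge level, y = 104 mm in the cradle. Stands from z = 20 to 115 mm; a hook in front (x 22 to 26 mm, z 25 to 115 mm, its top bent outwards) reaches 12 mm inwards over the tablet's edge, so the tablet goes in from above, sliding down along the plate behind the hooks
- jaw (a joint): opening of the sliding jaw at the cradle's -y end, in m: its pad is joint + 0.196 from the face of the fixed jaw; 0.034 is fully open (stop). It slides along the cradle's y on a friction guide and stays where it is left; moving it takes about 8 N, and pushing the tablet along a few N more
- jaw_push (a point): point on the outer (-y) flat face of the grey sliding jaw, 18 mm outside its pad face; in the cradle's frame x = 6, z = 105 mm. Push here towards the fixed jaw. The face is flat from z = 20 to 150 mm, x = -6 to 22 mm or wider; above 115 mm it is an orange finger tab, 28 mm wide, 10 mm thick. It has the same hook as the fixed jaw
- pad: rubber pad on the inside of the sliding jaw, 8 mm thick, springy: it gives about 1 mm for every 8 N. Between 5 and 12 N on the tablet, over and above what moving it takes, is a snug grip; over 20 N on the tablet harms it. When let go, the guide keeps up to about 8 N of it
- reader: grey card reader lying on the counter, 150 x 78 x 30 mm, origin under its centre. Leave it
- jar: amber glass jar with steel cap, 76 mm across, 110 mm high, origin under its centre. Leave it
There are look-alikes about, which are no part of the job. Several things have the shape of the tablet; the one meant has the colours described above.

How it is judged:
By the outcome, as a careful person would: the job done as asked, in the order asked, and still so for the second after the job is handed in, with the robot touching nothing.
It also fails if it takes over 58 s, if anything falls off the work surface, if the arm or the gripper's body presses on something with over 40 N, if the wrist force passes 120 N, or if a joint passes its speed limit or range.

ROBOT

A 7-joint arm with a two-finger parallel gripper is mounted at the origin on the work surface. World frame = base frame: x ahead of the robot, y to its left, z up, the work surface at z = 0. Lengths are in mm, angles in rad, forces in N, time in s.
With the tool pointing down it reaches from about 425 to 875 mm from the base axis. Payload 9.9 kg.
Tool frame: the origin (TCP) lies at the very end of the fingers, on their centre line; the grasp point (between the pads) lies 19 mm behind it (robot.grip_point_offset is the distance from the TCP to the grasp point, in mm); z points along the fingers, y is the line along which they close (so a half turn about z gives the same grasp; the last joint's range is limited). The gripper opens to 85 mm and grips with 20 to 120 N. Pads are 22 mm wide; open, the fingers measure 114 mm over their backs; the gripper's body (76 mm by 85 mm) begins 54 mm behind the grasp point. The pads swing forward as they close: fully open they stand 13 mm farther back than shut.
Start: joints at [-1.323, 0.576, 0.025, 1.437, -0.015, 1.129, -0.057], TCP at [219.871, 638.189, 231.289] pointing down, gripper open.
Joint ranges: [-2.76, 2.76], [-0.34, 2.15], [-1.52, 1.57], [0.19, 2.46], [-1.09, 4.23], [0.17, 1.99], [-2.82, 2.82]. Speed limits (rad/s): [2.22, 2.22, 3.01, 3.01, 3.14, 3.14, 3.14].

INTERFACE

Orientations are given as a unit quaternion [x, y, z, w].
In Python, from cell import robot gives the robot as it stands. The module is installed in compiled form; this text tells all that it offers.
- The arm moves only by the tool servo_tool, never from a script. Its argument "targets" is a list of rows, each a list of 3 entries, a list of its own where there are three numbers: the shift along the tool's x, y, z in cm, then the turn, a rotation vector about the tool's x, y, z in rad, then the closure, from -1 (fully open) to 1 (shut), so that 0 is half open. In form: [[[dx, dy, dz], [rx, ry, rz], jaw], ...]. A call has 1 to 8 rows; each row shifts and turns the commanded pose from where the row before left it, along the tool's axes as they then stand; what a row does not reach is not made up. A row lasts 1/10 s, in which the tool goes at most 50 mm and 8.59 degrees, less where a joint would pass 70% of its speed; a pose out of reach is approached as far as the arm can. A call is refused whole if a number of a shift passes 5 or a number of a turn 0.15, either way. A call with a gripper value outside its range is refused whole. The fingers move at their own pace and stop on an object; the grip force is fixed at half the most. Time passes only in rows, so rows that do not move let the fingers close. It gives the time, the measured TCP pose, the force, the opening and the grip force at its end, in the units of the state.
- robot.sense(): the state, without advancing time (a new reading comes with each control period).
- robot.grab_frame(name): name is "side" or "top" or "wrist"; returns (picture, depth): 480x640x3 uint8, red, green, blue; 480x640 float32, mm along the optical axis (not along the pixel's ray), 0 where there is no reading.
- robot.camera_params(name): a dict with "vertical_fov" (degrees; the focal length in pixels is half the picture's height over the tangent of half this angle, whatever the lens; pixels are square), "cx", "cy" (the principal point, pixels), "k1" (the pictures are not rectified: a ray, as slopes to the right and down, at radius r is drawn at 1 + k1 r^2 times it, then the intrinsics apply), "cam_to_world" (4x4, takes a point from camera to world coordinates). Camera axes: x right, y up, looking along -z (the intrinsics and any distortion apply to the point x, -y, -z); pixel columns grow to the right and rows downward; lengths in mm; the calibration is good to about 2 mm. A picture is of the moment at which its call begins: read the wrist's pose just before it. camera_params takes no time and is no camera call; for the wrist camera it gives the pose at the moment of the call.
- robot.finish_job(): hands the job in; it is judged then, once.
The state is a dict: "t": time; "joints": joint angles; "qd": joint speeds; "joint_torque": joint torques, N m; "ee_pos": TCP position; "tool_rot": TCP orientation; "wrist_force": force on the tool from outside, world axes, zero at the start; "torque": the same for the moment, N m; "finger_gap": opening from 0.0 (shut) to 1.0 (fully open); "gripper_force": force on a finger pad.
Only numpy, scipy, OpenCV 4.12 (cv2) and the standard library are available. Lean on these libraries where they do the work, as an engineer would, in place of code of your own. Each camera call takes 0.05 s, during which the arm holds its last target. There are 200 camera calls.

## Working session

There is one attempt and no reset: what is moved stays moved. The work goes in short steps, Python scripts to look and compute and a tool call to move; the robot and the scene stay as the last step left them, time stands still between calls to the robot, and variables do not carry over. Pictures are saved under pics/ and viewed, at most 10 in all, crops included, and the job is handed in when it is done.

Besides the shell and the picture viewer there is one more tool, called as name([rows], argument=value, ...), one row to a line, values as JSON. servo_tool: Moves the arm, as the interface text tells. Its arguments: {"type":"object","properties":{"targets":{"type":"array","items":{"type":"array"}}},"required":["targets"]}

```bash
mkdir -p pics; cat > h.py <<'E'
import numpy as np, cv2
from cell import robot
from scipy.spatial.transform import Rotation as R
def grab(n):
    p=robot.camera_params(n); im,d=robot.grab_frame(n); return p,im,d
def cloud(p,d):
    h,w=d.shape; f=h/2/np.tan(np.radians(p["vertical_fov"])/2)
    v,u=np.mgrid[:h,:w].astype(float)
    K=np.array([[f,0,p["cx"]],[0,f,p["cy"]],[0,0,1]])
    x=(u-p["cx"])/f; y=(v-p["cy"])/f; X,Y=x.copy(),y.copy()
    for _ in range(10):
        s=1+p["k1"]*(x*x+y*y); x,y=X/s,Y/s
    P=np.stack([x*d,-y*d,-d,np.ones_like(d)],-1)
    T=np.array(p["cam_to_world"]); W=(P@T.T)[...,:3]; W[d==0]=np.nan
    return W
def proj(p,pt,h=480):
    T=np.linalg.inv(np.array(p["cam_to_world"])); c=T@np.append(pt,1); f=h/2/np.tan(np.radians(p["vertical_fov"])/2)
    x,y=c[0]/-c[2],-c[1]/-c[2]; s=1+p["k1"]*(x*x+y*y); return p["cx"]+f*x*s,p["cy"]+f*y*s
E
python3 - <<'E'
from h import *
ims=[]
for n in("top","side"):
    p,im,d=grab(n); np.savez(f"pics/{n}0.npz",im=im,W=cloud(p,d)); cv2.imwrite(f"pics/{n}0.png",im[...,::-1]); print(n,p["vertical_fov"],p["k1"],np.round(p["cam_to_world"],2).tolist())
print(robot.sense())
E
```

```text
top 51.369573742503306 -0.061743058291167253 [[-0.02, 0.98, -0.17, 423.47], [-1.0, -0.02, 0.01, 165.37], [0.0, 0.17, 0.98, 1057.47], [0.0, 0.0, 0.0, 1.0]]
side 46.78896964565308 0.0320140025009417 [[0.96, 0.15, -0.24, 328.56], [-0.28, 0.54, -0.79, -801.31], [0.01, 0.83, 0.56, 780.51], [0.0, 0.0, 0.0, 1.0]]
{'t': 0.1, 'joints': array([-1.32280584,  0.57642117,  0.02485024,  1.43781796, -0.01496386,
        1.12899807, -0.05649185]), 'qd': array([-0.00053667, -0.00197515,  0.00163744, -0.00240606,  0.00198088,
       -0.00029297,  0.00024025]), 'joint_torque': array([ 6.73818446e-03, -7.67309690e+01,  2.25772798e+00, -2.86604083e+01,
        1.57275848e-02,  8.55210121e-03, -1.11662828e-05]), 'ee_pos': array([219.7471509 , 637.80511891, 230.54915715]), 'tool_rot': array([ 1.65108783e-01,  9.86275092e-01, -7.26978773e-04, -6.70471990e-05]), 'wrist_force': array([ 0.50498849,  0.04619649, -0.11197406]), 'torque': array([-0.0076316 ,  0.0076909 , -0.01702089]), 'gripper_force': 0.0, 'finger_gap': 1.00177947197736}
```

View pics/top0.png

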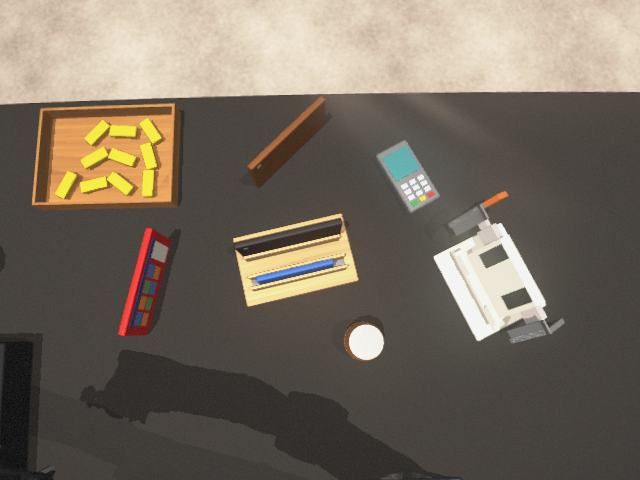

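View pics/side0.png

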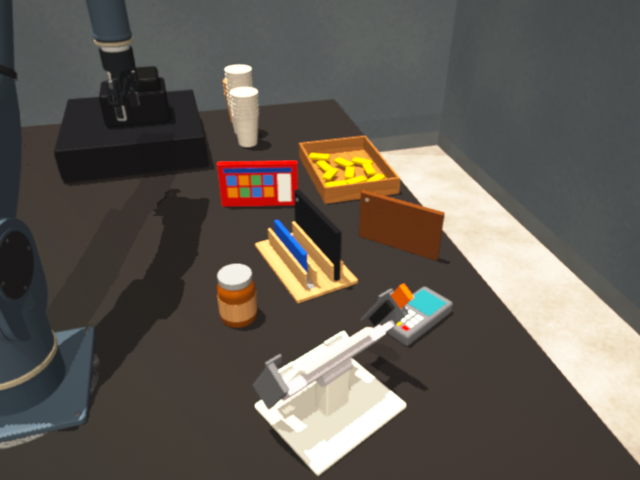

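Top view: the black slab in the dock's upper slot at (290,238) is the tablet. The look-alikes are the red-cased one at (145,282) and the brown board at (287,142); neither is black or in the dock. The phone is at (298,272), the reader at (408,177), the jar at (365,341), and the stand at (490,280) with its orange sliding-jaw tab at (495,200). In the side view the tablet is at (318,235).

```bash
python3 - <<'E'
from h import *
D=np.load("pics/top0.npz"); im=D["im"]; W=D["W"]; S=np.load("pics/side0.npz"); ims=S["im"]; Ws=S["W"]
c=np.hstack([cv2.resize(im[205:315,225:365],(400,314),interpolation=3),cv2.resize(ims[185:305,250:362],(336,314),interpolation=3)])
cv2.imwrite("pics/crop1.png",c[...,::-1])
def roi(im,W,u0,u1,v0,v1): return im[v0:v1,u0:u1].astype(int).reshape(-1,3),W[v0:v1,u0:u1].reshape(-1,3)
def rect(P,n):
    r=cv2.minAreaRect(P[:,:2].astype(np.float32)); print(n,len(P),np.round(r,2) if 0 else r,"z",np.round(np.nanpercentile(P[:,2],[2,50,98]),1))
for nm,I,WW,b in(("top",im,W,(225,365,205,315)),("side",ims,Ws,(250,362,185,305))):
    c,P=roi(I,WW,*b); ok=~np.isnan(P[:,0])
    m=ok&(P[:,2]>132)&(c.max(1)<90); rect(P[m],nm+" tablet top")
    m=ok&(c[:,0]>130)&(P[:,2]<22)&(P[:,2]>5)&(c[:,0]>c[:,2]+40); rect(P[m],nm+" dock base")
    m=ok&(P[:,2]>75)&(P[:,2]<100)&(c[:,2]>c[:,0]+60); rect(P[m],nm+" phone top")
def stand(nm,I,WW,b):
    c,P=roi(I,WW,*b); ok=~np.isnan(P[:,0])
    wh=c.min(1)>120; g=(np.ptp(c,axis=1)<25)&~wh&(P[:,2]>70); o=(c[:,0]>150)&(c[:,2]<90)&(P[:,2]>60)
    m=ok&wh&(P[:,2]>7)&(P[:,2]<16); rect(P[m],nm+" foot")
    m=ok&o; rect(P[m],nm+" tab")
    m=ok&wh&(P[:,2]>85); rect(P[m],nm+" plate")
    return P[ok],c[ok]
stand("top",im,W,(425,575,180,355)); stand("side",ims,Ws,(245,420,275,475))
m=(im[...,0]>150)&(im[...,2]<90)&(W[...,2]>100); print("tab px",np.argwhere(m)[:,::-1].mean(0) if m.any() else None)
E
```

```text
top tablet top 557 ((597.8328857421875, 222.69143676757812), (12.194911003112793, 207.2570343017578), 12.110611915588379) z [133.1 139.9 143.6]
top dock base 4057 ((568.004638671875, 216.16632080078125), (150.48052978515625, 240.11439514160156), 12.222041130065918) z [ 6.6 10.6 15.5]
top phone top 462 ((535.1192016601562, 212.92831420898438), (11.005667686462402, 154.5426483154297), 12.281030654907227) z [79.4 86.2 90.2]
side tablet top 469 ((599.17822265625, 219.90048217773438), (17.51639747619629, 209.30728149414062), 12.499444007873535) z [132.6 141.  144.9]
side dock base 2378 ((623.944580078125, 321.05389404296875), (503.39111328125, 306.18621826171875), 84.01537322998047) z [ 5.8 12.5 21.3]
side phone top 322 ((535.2490234375, 210.43649291992188), (13.890362739562988, 158.3607177734375), 12.030890464782715) z [75.6 86.8 90.5]
top foot 2208 ((512.1778564453125, -195.67282104492188), (199.6553955078125, 170.3584442138672), 24.380735397338867) z [ 7.3 10.2 13.9]
top tab 156 ((644.20751953125, -157.8445281982422), (11.123671531677246, 42.26259994506836), 24.069589614868164) z [173.9 198.5 208.6]
top plate 3825 ((514.2774047851562, -174.33331298828125), (261.1912536621094, 92.2979965209961), 27.351110458374023) z [ 86.2 130.  178.1]
side foot 7755 ((521.480712890625, -72.51788330078125), (492.3868408203125, 251.0514373779297), 85.7387924194336) z [ 8.3 11.7 14.7]
side tab 357 ((532.8001708984375, -60.693336486816406), (23.10576629638672, 334.37713623046875), 46.60783767700195) z [ 81.9 190.9 210.2]
side plate 3008 ((473.25347900390625, -80.3719482421875), (263.1202697753906, 319.9201965332031), 23.961563110351562) z [ 87.7 134.7 183.7]
tab px [227.46601942 220.35506241]
```

View pics/crop1.png

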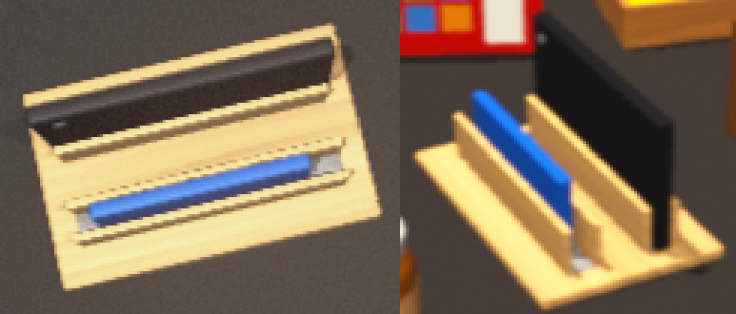

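Confirmed: the black slab in the far slot (back with camera dot facing the robot) is the tablet. Next, a planner that prints rows, and the approach.

```bash
cat >> h.py <<'E'
def Rz(a): # tool down, tool y at yaw a (deg)
    a=np.radians(a); y=np.array([np.cos(a),np.sin(a),0]); z=np.array([0,0,-1.]); return np.column_stack([np.cross(y,z),y,z])
A=np.radians(24.38); XS=np.array([-np.sin(A),np.cos(A),0]); UP=np.array([0,0,1.])
CY=-np.array([np.cos(A),np.sin(A),0]); CZ=-.5*XS+np.sqrt(.75)*UP; CX=np.sqrt(.75)*XS+.5*UP
O=np.array([512.2,-195.7,0])+40*XS+70*UP
RC=np.column_stack([CY,CX,-CZ])  # tool x=cradle y, tool y=cradle x
C=lambda x,y,z: O+x*CX+y*CY+z*CZ
toC=lambda p: np.round(np.column_stack([CX,CY,CZ]).T@(np.array(p)-O),1)
def plan(stops,jaw,p=None,Q=None):
    s=robot.sense(); p=s["ee_pos"] if p is None else p; Q=R.from_quat(s["tool_rot"]) if Q is None else Q
    rows=[]
    for tp,tR,n in stops:
        tQ=R.from_matrix(tR); p0=p.copy(); rv=(Q.inv()*tQ).as_rotvec(); Q0=Q
        for i in range(n):
            w=p0+(tp-p0)*(i+1)/n; q=Q0*R.from_rotvec(rv*(i+1)/n)
            d=np.round(Q.as_matrix().T@(w-p)/10,2); r=np.round((Q.inv()*q).as_rotvec(),3)
            p=p+Q.as_matrix()@d*10; Q=Q*R.from_rotvec(r); rows.append([d.tolist(),r.tolist(),jaw])
    for i in range(0,len(rows),8): print(str(rows[i:i+8]).replace(" ",""))
def st():
    s=robot.sense(); print("t",s["t"],np.round(s["ee_pos"],1),"C",toC(s["ee_pos"]),"F",np.round(s["wrist_force"],1),"gap",round(s["finger_gap"],3),"g",s["gripper_force"],"q",np.round(s["joints"],2)); return s
E
python3 - <<'E'
from h import *
plan([(np.array([599,222.5,210]),Rz(12.1),13)],-1)
E
```

```text
[[[-3.8,-2.07,0.16],[-0.0,0.0,0.079],-1],[[-3.95,-1.76,0.16],[-0.0,0.0,0.079],-1],[[-4.08,-1.45,0.16],[-0.0,0.0,0.079],-1],[[-4.18,-1.12,0.17],[-0.0,0.0,0.079],-1],[[-4.25,-0.79,0.16],[-0.0,0.0,0.079],-1],[[-4.3,-0.45,0.16],[-0.0,0.0,0.079],-1],[[-4.33,-0.11,0.16],[-0.001,0.001,0.079],-1],[[-4.32,0.24,0.16],[0.0,-0.0,0.08],-1]]
[[[-4.28,0.58,0.15],[0.0,-0.0,0.079],-1],[[-4.23,0.91,0.16],[0.0,-0.0,0.079],-1],[[-4.15,1.25,0.16],[-0.0,-0.0,0.079],-1],[[-4.03,1.56,0.16],[-0.0,-0.0,0.079],-1],[[-3.89,1.89,0.15],[-0.0,-0.0,0.079],-1]]
```

servo_tool([
  [[-3.8,-2.07,0.16],[0,0,0.079],-1],
  [[-3.95,-1.76,0.16],[0,0,0.079],-1],
  [[-4.08,-1.45,0.16],[0,0,0.079],-1],
  [[-4.18,-1.12,0.17],[0,0,0.079],-1],
  [[-4.25,-0.79,0.16],[0,0,0.079],-1],
  [[-4.3,-0.45,0.16],[0,0,0.079],-1],
  [[-4.33,-0.11,0.16],[0,0,0.079],-1],
  [[-4.32,0.24,0.16],[0,0,0.08],-1],
])

```text
t: 0.9
ee_pos: [454.1, 381.1, 218.1]
tool_rot: [0.465, 0.885, -0.0, -0.0]
wrist_force: [0.8, 0.7, 0.8]
finger_gap: 1.0
gripper_force: 0.0
```

servo_tool([
  [[-4.28,0.58,0.15],[0,0,0.079],-1],
  [[-4.23,0.91,0.16],[0,0,0.079],-1],
  [[-4.15,1.25,0.16],[0,0,0.079],-1],
  [[-4.03,1.56,0.16],[0,0,0.079],-1],
  [[-3.89,1.89,0.15],[0,0,0.079],-1],
  [[0,0,0],[0,0,0],-1],
  [[0,0,0],[0,0,0],-1],
])

```text
t: 1.6
ee_pos: [599.4, 221.8, 210.0]
tool_rot: [0.629, 0.777, -0.001, -0.0]
wrist_force: [-0.6, 0.6, 0.2]
finger_gap: 1.005
gripper_force: 0.0
```

```bash
python3 - <<'E'
from h import *
s=st(); print(R.from_quat(s["tool_rot"]).as_matrix().round(3).tolist())
p,im,d=grab("wrist"); W=cloud(p,d); cv2.imwrite("pics/w1.png",im[...,::-1])
m=(W[...,2]>120)&(W[...,2]<155)&(im.max(2)<110)&(abs(W[...,0]-599)<60)&(abs(W[...,1]-222)<140)
P=W[m]; 
for lo in (120,130,136): 
    Q=P[P[:,2]>lo]; print(len(Q),cv2.minAreaRect(Q[:,:2].astype(np.float32)),np.percentile(Q[:,2],[5,50,95]))
v,u=np.where(m); print(u.min(),u.max(),v.min(),v.max())
plan([(np.array([599,222.5,150]),Rz(12.1),3),(np.array([599,222.5,120]),Rz(12.1),4)],-1)
E
```

```text
t 1.6 [599.4 221.8 210. ] C [ 333.5 -251.7  -30.9] F [-0.6  0.6  0.2] gap 1.005 g 0.0 q [-0.63  0.56  0.33  1.58 -0.2   1.04 -0.03]
[[-0.208, 0.978, -0.001], [0.978, 0.208, -0.001], [-0.0, -0.001, -1.0]]
9317 ((600.713623046875, 220.20803833007812), (14.723502159118652, 206.85018920898438), 11.888501167297363) [139.16561878 141.0763082  142.24919369]
9126 ((600.2651977539062, 220.11651611328125), (13.923478126525879, 206.85128784179688), 11.945134162902832) [139.48572544 141.09402346 142.25865461]
9126 ((600.2651977539062, 220.11651611328125), (13.923478126525879, 206.85128784179688), 11.945134162902832) [139.48572544 141.09402346 142.25865461]
304 332 45 408
[[[-0.03,0.01,2.0],[-0.0,-0.0,0.0],-1],[[-0.04,0.01,2.0],[-0.001,-0.0,0.0],-1],[[-0.03,0.0,2.01],[-0.0,-0.0,0.0],-1],[[-0.0,0.0,0.75],[-0.0,-0.0,0.0],-1],[[-0.0,0.0,0.75],[-0.0,-0.0,0.0],-1],[[-0.0,0.0,0.75],[-0.0,-0.0,0.0],-1],[[-0.0,0.0,0.75],[-0.0,-0.0,0.0],-1]]
```

View pics/w1.png

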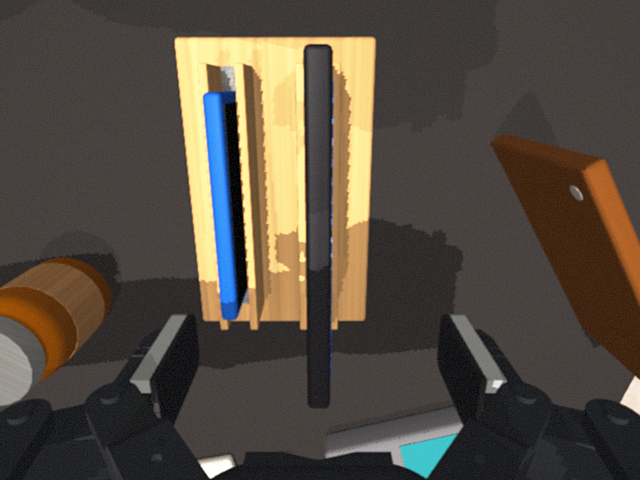

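The wrist view shows the tablet edge-on at (318, 45–408), centred between the open fingers, with the lit side to the right (+x). I'll descend and grip.

servo_tool([
  [[-0.05,0.05,2],[0,0,0],-1],
  [[0,0,2],[0,0,0],-1],
  [[0,0,2],[0,0,0],-1],
  [[0,0,1],[0,0,0],-1],
  [[0,0,1],[0,0,0],-1],
  [[0,0,1],[0,0,0],-1],
  [[0,0,0],[0,0,0],-1],
])

```text
t: 2.35
ee_pos: [599.0, 222.8, 119.5]
tool_rot: [0.628, 0.778, -0.001, -0.0]
wrist_force: [0.3, 0.2, 1.3]
finger_gap: 0.999
gripper_force: 0.0
```

servo_tool([
  [[0,0,0],[0,0,0],0.4],
  [[0,0,0],[0,0,0],1],
  [[0,0,0],[0,0,0],1],
  [[0,0,0],[0,0,0],1],
  [[0,0,0],[0,0,0],1],
  [[0,0,0],[0,0,0],1],
  [[0,0,0],[0,0,0],1],
  [[0,0,0],[0,0,0],1],
])

```text
t: 3.15
ee_pos: [600.0, 222.6, 121.0]
tool_rot: [0.629, 0.778, 0.0, 0.0]
wrist_force: [0.2, -1.0, 5.0]
finger_gap: 0.147
gripper_force: 60.0
```

servo_tool([
  [[0,0,-0.2],[0,0,0],1],
  [[0,0,-0.5],[0,0,0],1],
  [[0,0,-0.8],[0,0,0],1],
  [[0,0,0],[0,0,0],1],
])

```text
t: 3.55
ee_pos: [600.3, 222.7, 136.7]
tool_rot: [0.629, 0.778, 0.001, 0.0]
wrist_force: [0.5, 0.1, -4.6]
finger_gap: 0.149
gripper_force: 58.7
```

```bash
python3 - <<'E'
from h import *
s=st()
E
```

```text
t 3.55 [600.3 222.7 136.7] C [ 297.2 -252.9  -94.6] F [ 0.5  0.1 -4.6] gap 0.149 g 58.671408891677856 q [-0.61  0.63  0.3   1.66 -0.23  0.88 -0.01]
```

```bash
python3 - <<'E'
from h import *
print(C(10.5,-7,245),C(10.5,-7,300))
s=st()
plan([(np.array([600,222.5,330]),Rz(12.1),5),(C(10.5,-7,330),Rz(114.4),15),(C(10.5,-7,300),RC,5)],1)
E
```

```text
[ 548.87710432 -259.67138819  287.42622393] [ 560.22873351 -284.71915285  335.05762114]
t 3.55 [600.3 222.7 136.7] C [ 297.2 -252.9  -94.6] F [ 0.5  0.1 -4.6] gap 0.149 g 58.671408891677856 q [-0.61  0.63  0.3   1.66 -0.23  0.88 -0.01]
[[[-0.0,-0.0,-3.87],[0.0,-0.0,-0.0],1],[[-0.0,-0.0,-3.86],[0.001,-0.0,-0.0],1],[[-0.0,-0.01,-3.87],[-0.0,-0.0,-0.0],1],[[-0.0,-0.0,-3.87],[0.0,-0.0,-0.0],1],[[-0.01,-0.01,-3.86],[0.0,-0.0,-0.0],1],[[-3.35,-0.95,-0.21],[0.0,0.0,-0.119],1],[[-3.21,-1.33,-0.21],[0.0,0.0,-0.119],1],[[-3.03,-1.71,-0.2],[0.0,0.0,-0.119],1]]
[[[-2.81,-2.06,-0.21],[0.0,0.0,-0.119],1],[[-2.54,-2.37,-0.21],[0.0,0.0,-0.119],1],[[-2.25,-2.66,-0.21],[0.0,0.0,-0.119],1],[[-1.91,-2.91,-0.21],[0.0,0.0,-0.119],1],[[-1.55,-3.11,-0.21],[0.0,0.0,-0.119],1],[[-1.17,-3.28,-0.2],[0.0,0.0,-0.119],1],[[-0.78,-3.39,-0.21],[0.0,0.0,-0.12],1],[[-0.36,-3.46,-0.21],[0.0,0.0,-0.119],1]]
[[[0.05,-3.48,-0.21],[0.0,0.0,-0.119],1],[[0.46,-3.45,-0.21],[0.0,0.0,-0.119],1],[[0.87,-3.37,-0.2],[0.0,0.0,-0.119],1],[[1.26,-3.24,-0.21],[0.0,0.0,-0.119],1],[[0.0,0.3,0.52],[-0.105,0.0,0.0],1],[[0.0,0.24,0.55],[-0.104,0.0,0.0],1],[[0.0,0.19,0.57],[-0.105,0.0,0.0],1],[[0.0,0.13,0.58],[-0.105,0.0,0.001],1]]
[[[0.0,0.06,0.6],[-0.104,0.0,-0.0],1]]
```

servo_tool([
  [[0,0,-3],[0,0,0],1],
  [[0,0,-4],[0,0,0],1],
  [[0,0,-4],[0,0,0],1],
  [[0,0,-4.2],[0,0,0],1],
  [[0,0,-4.1],[0,0,0],1],
  [[-3.35,-0.95,-0.21],[0,0,-0.119],1],
  [[-3.21,-1.33,-0.21],[0,0,-0.119],1],
  [[-3.03,-1.71,-0.2],[0,0,-0.119],1],
])

```text
t: 4.35
ee_pos: [592.6, 117.2, 335.1]
tool_rot: [0.478, 0.878, -0.0, 0.0]
wrist_force: [0.4, 0.1, -3.7]
finger_gap: 0.148
gripper_force: 59.5
```

servo_tool([
  [[-2.81,-2.06,-0.21],[0,0,-0.119],1],
  [[-2.54,-2.37,-0.21],[0,0,-0.119],1],
  [[-2.25,-2.66,-0.21],[0,0,-0.119],1],
  [[-1.91,-2.91,-0.21],[0,0,-0.119],1],
  [[-1.55,-3.11,-0.21],[0,0,-0.119],1],
  [[-1.17,-3.28,-0.2],[0,0,-0.119],1],
  [[-0.78,-3.39,-0.21],[0,0,-0.12],1],
  [[-0.36,-3.46,-0.21],[0,0,-0.119],1],
])

```text
t: 5.15
ee_pos: [574.6, -160.9, 351.5]
tool_rot: [0.023, 1.0, -0.0, -0.0]
wrist_force: [1.2, 0.4, -4.5]
finger_gap: 0.149
gripper_force: 59.5
```

```bash
python3 - <<'E'
from h import *
s=st()
plan([(C(10.5,-7,330),Rz(114.4),6),(C(10.5,-7,300),RC,5)],1)
E
```

```text
t 5.15 [ 574.6 -160.9  351.5] C [111.3 -71.2 260.8] F [ 1.2  0.4 -4.5] gap 0.149 g 59.53582406044006 q [ 0.1   0.38  0.14  1.45 -0.05  1.31  1.77]
[[[0.03,-2.3,-0.16],[0.0,-0.0,-0.078],1],[[0.22,-2.28,-0.16],[0.0,-0.0,-0.079],1],[[0.39,-2.26,-0.15],[0.0,-0.0,-0.078],1],[[0.56,-2.23,-0.16],[0.0,-0.0,-0.079],1],[[0.75,-2.17,-0.16],[0.0,-0.0,-0.078],1],[[0.9,-2.11,-0.16],[0.0,-0.0,-0.079],1],[[0.0,0.3,0.52],[-0.105,-0.0,0.0],1],[[0.0,0.24,0.55],[-0.104,-0.0,0.0],1]]
[[[0.0,0.19,0.57],[-0.105,-0.0,0.0],1],[[0.0,0.12,0.59],[-0.105,-0.0,0.0],1],[[0.0,0.07,0.59],[-0.105,-0.0,0.0],1]]
```

servo_tool([
  [[0.03,-2.3,-0.16],[0,0,-0.078],1],
  [[0.22,-2.28,-0.16],[0,0,-0.079],1],
  [[0.39,-2.26,-0.15],[0,0,-0.078],1],
  [[0.56,-2.23,-0.16],[0,0,-0.079],1],
  [[0.75,-2.17,-0.16],[0,0,-0.078],1],
  [[0.9,-2.11,-0.16],[0,0,-0.079],1],
  [[0,0.3,0.52],[-0.105,0,0],1],
  [[0,0.24,0.55],[-0.104,0,0],1],
])

```text
t: 5.95
ee_pos: [563.6, -291.7, 351.6]
tool_rot: [-0.208, 0.972, 0.103, -0.021]
wrist_force: [-0.5, -0.6, -4.8]
finger_gap: 0.148
gripper_force: 59.6
```

servo_tool([
  [[0,0.19,0.57],[-0.105,0,0],1],
  [[0,0.12,0.59],[-0.105,0,0],1],
  [[0,0.07,0.59],[-0.105,0,0],1],
  [[0,0,0],[0,0,0],1],
  [[0,0,0],[0,0,0],1],
])

```text
t: 6.45
ee_pos: [560.5, -283.9, 334.1]
tool_rot: [-0.202, 0.945, 0.252, -0.054]
wrist_force: [-0.6, 0.7, -4.1]
finger_gap: 0.148
gripper_force: 59.8
```

```bash
python3 - <<'E'
from h import *
s=st(); print((R.from_quat(s["tool_rot"]).inv()*R.from_matrix(RC)).as_rotvec())
for n in("side","wrist"):
    p,im,d=grab(n); np.savez(f"pics/{n}2.npz",im=im,W=cloud(p,d)); cv2.imwrite(f"pics/{n}2.png",im[...,::-1])
a=cv2.imread("pics/side2.png")[130:480,180:500]; b=cv2.resize(cv2.imread("pics/wrist2.png"),(466,350))
cv2.imwrite("pics/c2.png",np.hstack([a,b]))
E
```

```text
t 6.45 [ 560.5 -283.9  334.1] C [ 10.6  -7.6 298.9] F [-0.6  0.7 -4.1] gap 0.148 g 59.77550983428955 q [ 0.56  0.72 -0.    1.   -0.29  1.85  2.53]
[-0.00198256  0.00198064 -0.00477211]
```

View pics/c2.png

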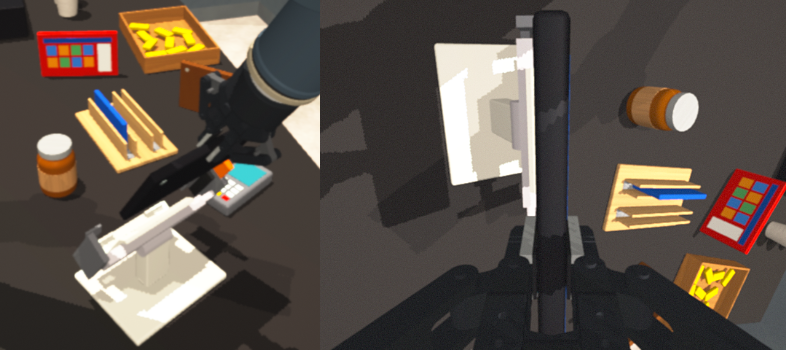

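```bash
python3 - <<'E'
from h import *
M=np.column_stack([CX,CY,CZ])
pc=lambda a:np.round(np.percentile(a,[1,5,25,50,75,95,99]),1)
D=np.load("pics/top0.npz"); im=D["im"].astype(int); P=(D["W"]-O)@M
x,y,z=P[...,0],P[...,1],P[...,2]; wh=im.min(2)>110
m=wh&(abs(x)<8)&(z>20)&(z<95)&(abs(y)<60); print("plate x",m.sum(),pc(x[m])); 
A_=np.c_[y[m],z[m],np.ones(m.sum())]; print("fit",np.linalg.lstsq(A_,x[m],rcond=None)[0])
m=wh&(abs(z)<8)&(x>5)&(x<19)&(abs(y)<75); print("ledge z",m.sum(),pc(z[m]))
m=wh&(abs(x)<8)&(z>20)&(z<140)&(abs(y)<90); print("plate y ext",pc(y[m]),"z",pc(z[m]))
g=(im.max(2)-im.min(2)<30)&(im.max(2)<150)&(im.max(2)>40)
m=g&(z>60)&(z<118)&(x>-15)&(x<30)&(y>80)&(y<150); print("fixed jaw y",m.sum(),pc(y[m]),pc(x[m]),pc(z[m]))
m=g&(z>60)&(z<118)&(x>-15)&(x<30)&(y<-80)&(y>-160); print("slide jaw y",m.sum(),pc(y[m]),pc(x[m]))
o=(im[...,0]>150)&(im[...,2]<90)&(z>105)&(z<160)&(y<-100)&(y>-170); print("tab",o.sum(),pc(y[o]),pc(x[o]),pc(z[o]))
D=np.load("pics/wrist2.npz"); im=D["im"]; P=(D["W"]-O)@M; x,y,z=P[...,0],P[...,1],P[...,2]
m=(im.max(2)<90)&(abs(x-10.5)<11)&(z>300)&(z<330)&(y>20); print("tab top",m.sum(),"x",pc(x[m]),"y",pc(y[m]),"z",pc(z[m]),y[m].max())
A_=np.c_[y[m],np.ones(m.sum())]; print("top x fit",np.linalg.lstsq(A_,x[m],rcond=None)[0],"z fit",np.linalg.lstsq(A_,z[m],rcond=None)[0])
m=(im.min(2)>120)&(z<120)&(z>85)&(abs(y)<75)&(x<12)&(x>-40); print("wrist plate top",m.sum(),"x",pc(x[m]),"y",pc(y[m]),"z",pc(z[m]))
E
```

```text
plate x 1310 [-5.7 -4.4 -3.  -1.9 -0.8  0.7  1.8]
fit [-0.00411405 -0.00995866 -1.3009229 ]
ledge z 253 [-4.1 -3.6 -2.2 -1.4 -0.4  0.9  6.6]
plate y ext [-83.4 -67.5 -27.6  -1.2  25.8  65.6  70.2] z [ 20.9  24.2  44.3  70.3  92.3 102.3 105.7]
fixed jaw y 489 [ 91.   92.6  98.6 107.6 112.7 117.5 118.9] [-13.2  -9.7  13.3  23.   24.6  27.1  29.5] [ 60.3  62.5  75.1  93.5 108.7 114.5 115.7]
slide jaw y 356 [-141.8 -140.5 -134.  -127.1 -119.7 -113.4 -112.1] [ 2.  11.5 24.  25.1 26.2 28.3 29.3]
tab 156 [-141.3 -140.7 -138.5 -135.7 -133.1 -131.3 -130.4] [-6.1 -3.3  9.3 19.2 20.8 22.3 23. ] [112.4 115.6 126.5 142.  148.  149.5 149.9]
tab top 11897 x [ 4.9  5.4  8.1 11.4 14.7 17.4 18. ] y [21.  24.9 42.7 62.  78.4 90.  92.5] z [317.2 318.3 319.4 319.9 320.4 321.1 321.5] 93.4866283735297
top x fit [6.52018612e-04 1.13895547e+01] z fit [-6.24806359e-03  3.20209814e+02]
wrist plate top 2528 x [-26.9 -25.8 -21.  -14.6 -11.6  -9.4  -9. ] y [-69.6 -61.5 -25.   13.1  45.1  68.1  73.5] z [ 85.   85.1  85.7 106.3 107.7 109.  109.7]
```

The tablet is held flat, with its +y end at cradle y≈93 (jaws at 104 and about -123), so it is centred with ~10 mm either side. I'll descend along the plate.

servo_tool([
  [[0,0,2],[-0.002,0.002,-0.005],1],
  [[0,0,2],[0,0,0],1],
  [[0,0,2],[0,0,0],1],
  [[0,0,1.5],[0,0,0],1],
  [[0,0,1],[0,0,0],1],
  [[0,0,1],[0,0,0],1],
  [[0,0,1],[0,0,0],1],
  [[0,0,0],[0,0,0],1],
])

```text
t: 7.35
ee_pos: [538.2, -234.3, 243.7]
tool_rot: [-0.205, 0.944, 0.254, -0.055]
wrist_force: [0.0, 0.6, -4.5]
finger_gap: 0.15
gripper_force: 59.7
```

```bash
python3 - <<'E'
from h import *
s=st(); print((R.from_quat(s["tool_rot"]).inv()*R.from_matrix(RC)).as_rotvec())
E
```

```text
t 7.35 [ 538.2 -234.3  243.7] C [ 12.4  -7.7 193.3] F [ 0.   0.6 -4.5] gap 0.15 g 59.706578850746155 q [ 0.52  0.69 -0.02  1.31 -0.29  1.58  2.57]
[ 0.00309339 -0.00069519  0.00171384]
```

servo_tool([
  [[0,-0.15,1],[0.003,0,0],1],
  [[0,0,1.2],[0,0,0],1],
  [[0,0,1.2],[0,0,0],1],
  [[0,0,1.2],[0,0,0],1],
  [[0,0,1],[0,0,0],1],
  [[0,0,0.8],[0,0,0],1],
  [[0,0,0],[0,0,0],1],
])

```text
t: 8.05
ee_pos: [525.3, -206.4, 187.1]
tool_rot: [-0.205, 0.944, 0.253, -0.055]
wrist_force: [0.8, 0.7, -4.5]
finger_gap: 0.145
gripper_force: 59.7
```

```bash
python3 - <<'E'
from h import *
s=st(); print((R.from_quat(s["tool_rot"]).inv()*R.from_matrix(RC)).as_rotvec())
E
```

```text
t 8.05 [ 525.3 -206.4  187.1] C [ 10.8  -7.5 129. ] F [ 0.8  0.7 -4.5] gap 0.145 g 59.72646117210388 q [ 0.5   0.7  -0.03  1.46 -0.3   1.42  2.59]
[ 0.00096432 -0.0009675   0.00129534]
```

servo_tool([
  [[0,0,0.5],[0,0,0],1],
  [[0,0,0.4],[0,0,0],1],
  [[0,0,0.3],[0,0,0],1],
  [[0,0,0.3],[0,0,0],1],
  [[0,0,0.1],[0,0,0],1],
  [[0,0,0],[0,0,0],1],
])

```text
t: 8.65
ee_pos: [522.5, -199.9, 174.1]
tool_rot: [-0.205, 0.944, 0.253, -0.054]
wrist_force: [0.2, 0.6, -4.5]
finger_gap: 0.15
gripper_force: 59.7
```

servo_tool([
  [[0,0,0.1],[0,0,0],1],
  [[0,0,0.1],[0,0,0],1],
  [[0,0,0],[0,0,0],1],
])

```text
t: 8.95
ee_pos: [522.1, -199.0, 172.4]
tool_rot: [-0.205, 0.944, 0.253, -0.054]
wrist_force: [-0.0, 0.2, -4.5]
finger_gap: 0.148
gripper_force: 59.7
```

```bash
python3 - <<'E'
from h import *
s=st()
E
```

```text
t 8.95 [ 522.1 -199.   172.4] C [ 10.5  -7.7 112.2] F [-0.   0.2 -4.5] gap 0.148 g 59.70461547374725 q [ 0.5   0.7  -0.03  1.49 -0.3   1.38  2.59]
```

servo_tool([
  [[0,-0.05,0.1],[0,0,0],1],
  [[0,-0.05,0.1],[0,0,0],1],
  [[0,0,0],[0,0,0],1],
])

```text
t: 9.25
ee_pos: [522.3, -198.9, 170.3]
tool_rot: [-0.205, 0.944, 0.253, -0.054]
wrist_force: [0.7, 0.8, -2.5]
finger_gap: 0.149
gripper_force: 59.9
```

servo_tool([
  [[0,-0.05,0.05],[0,0,0],1],
  [[0,-0.05,0.05],[0,0,0],1],
  [[0,0,0],[0,0,0],1],
])

```text
t: 9.55
ee_pos: [522.6, -199.3, 169.9]
tool_rot: [-0.205, 0.944, 0.253, -0.054]
wrist_force: [1.1, -1.6, 5.6]
finger_gap: 0.148
gripper_force: 61.2
```

```bash
python3 - <<'E'
from h import *
s=st()
E
```

```text
t 9.55 [ 522.6 -199.3  169.9] C [  8.7  -8.  110.3] F [ 1.1 -1.6  5.6] gap 0.148 g 61.18256449699402 q [ 0.5   0.71 -0.03  1.49 -0.3   1.37  2.59]
```

servo_tool([
  [[0,-0.1,-0.06],[0,0,0],1],
  [[0,-0.05,0],[0,0,0],1],
  [[0,0,0],[0,0,0],1],
])

```text
t: 9.85
ee_pos: [523.0, -200.5, 169.2]
tool_rot: [-0.205, 0.944, 0.253, -0.054]
wrist_force: [0.4, -0.7, 5.7]
finger_gap: 0.148
gripper_force: 61.1
```

```bash
python3 - <<'E'
from h import *
s=st(); print("Fc",np.column_stack([CX,CY,CZ]).T@s["wrist_force"])
E
```

```text
t 9.85 [ 523.  -200.5  169.2] C [  7.3  -7.9 110.3] F [ 0.4 -0.7  5.7] gap 0.148 g 61.11861169338226 q [ 0.5   0.71 -0.03  1.49 -0.3   1.37  2.59]
Fc [ 2.1338144  -0.10514206  5.34070229]
```

servo_tool([
  [[0,-0.05,-0.02],[0,0,0],1],
  [[0,-0.05,0],[0,0,0],1],
  [[0,0,0],[0,0,0],1],
])

```text
t: 10.15
ee_pos: [523.2, -201.0, 168.9]
tool_rot: [-0.205, 0.944, 0.253, -0.054]
wrist_force: [0.1, 0.9, 7.7]
finger_gap: 0.147
gripper_force: 61.3
```

```bash
python3 - <<'E'
from h import *
s=st(); print("Fc",np.column_stack([CX,CY,CZ]).T@s["wrist_force"])
E
```

```text
t 10.15 [ 523.2 -201.   168.9] C [  6.7  -7.9 110.3] F [0.1 0.9 7.7] gap 0.147 g 61.25226974487305 q [ 0.5   0.71 -0.03  1.49 -0.3   1.37  2.59]
Fc [ 4.54086458 -0.41719763  6.31003411]
```

servo_tool([
  [[0,0,0],[0,0,0],0.6],
  [[0,0,0],[0,0,0],0.5],
  [[0,0,0],[0,0,0],0.4],
  [[0,0,0],[0,0,0],0.4],
  [[0,0,0],[0,0,0],0.4],
])

```text
t: 10.65
ee_pos: [523.3, -201.6, 168.2]
tool_rot: [-0.205, 0.944, 0.253, -0.054]
wrist_force: [-0.1, -0.2, -0.1]
finger_gap: 0.295
gripper_force: 0.0
```

servo_tool([
  [[0,0,-0.3],[0,0,0],0.4],
  [[0,0,-0.7],[0,0,0],0.4],
  [[0,0,-1],[0,0,0],0.4],
  [[0,0,-2],[0,0,0],0.4],
  [[0,0,-3],[0,0,0],0.4],
  [[0,0,-3],[0,0,0],0.4],
  [[0,0,0],[0,0,0],0.4],
])

```text
t: 11.35
ee_pos: [545.4, -250.0, 258.6]
tool_rot: [-0.204, 0.945, 0.25, -0.052]
wrist_force: [-0.3, -0.3, -0.7]
finger_gap: 0.3
gripper_force: 0.0
```

```bash
python3 - <<'E'
from h import *
s=st(); M=np.column_stack([CX,CY,CZ]); print("Fc",M.T@s["wrist_force"])
pc=lambda a:np.round(np.percentile(a,[1,5,25,50,75,95,99]),1)
pics=[]
for n in("top","wrist"):
    p,im,d=grab(n); W=cloud(p,d); pics.append(im); P=(W-O)@M; x,y,z=P[...,0],P[...,1],P[...,2]; i=im.astype(int)
    m=(im.max(2)<90)&(abs(x-7)<11)&(z>122)&(z<136)&(abs(y)<125); print(n,"top edge",m.sum(),"x",pc(x[m]),"y",pc(y[m]),"z",pc(z[m]))
    o=(i[...,0]>150)&(i[...,2]<90)&(z>105)&(z<160)&(y<-100)&(y>-170); print("tab",o.sum(),pc(y[o]),pc(x[o]),pc(z[o])) if o.any() else 0
a=cv2.resize(pics[0][170:360,400:600],(368,350)); b=cv2.resize(pics[1],(432,350))
cv2.imwrite("pics/c3.png",np.hstack([a,b])[...,::-1])
E
```

```text
t 11.35 [ 545.4 -250.   258.6] C [  5.   -7.8 214.9] F [-0.3 -0.3 -0.7] gap 0.3 g 0.0 q [ 0.53  0.7  -0.01  1.25 -0.29  1.62  2.57]
Fc [-0.4773495   0.44798714 -0.47536506]
top top edge 864 x [-0.7  0.8  5.5 10.  11.9 13.9 15. ] y [-111.9 -103.   -60.    -8.2   44.8   84.4   91.4] z [122.1 122.8 125.7 127.7 128.9 130.1 130.8]
tab 156 [-141.4 -140.7 -138.4 -135.7 -133.  -131.3 -130.4] [-6.6 -3.6  9.3 19.5 20.7 22.3 23.3] [112.7 115.5 126.9 142.  147.8 149.3 150. ]
wrist top edge 8052 x [-2.4 -1.8  0.8  3.9  7.3  9.9 10.5] y [-109.9  -98.3  -44.3   11.    55.4   86.1   91.6] z [128.4 129.4 130.3 130.8 131.3 131.9 132.4]
tab 2203 [-141.5 -139.8 -132.8 -132.  -131.6 -131.1 -130.7] [-7.7 -6.5 -0.9  6.  12.7 18.1 19.1] [116.4 118.8 128.9 140.3 150.  151.2 151.6]
```

View pics/c3.png

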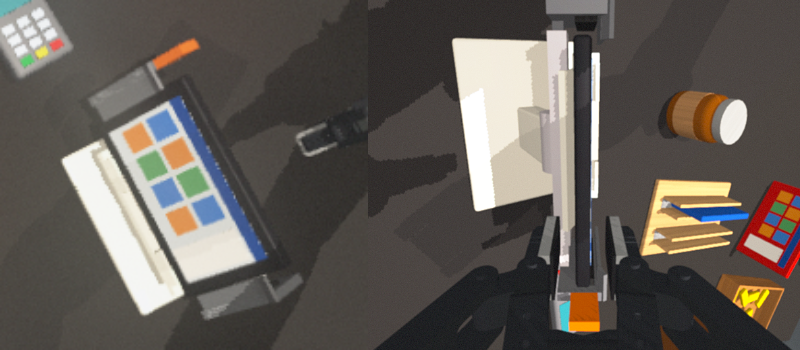

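The tablet is seated, screen out: in the top crop its screen sits between the jaws, and in the wrist crop it lies along the plate, at cradle y about -113…93. The orange tab's outer face is at y≈-141. Next I move outside the jaw with the fingers shut.

servo_tool([
  [[-3,0,-0.5],[0,0,0],0.4],
  [[-4,0,0],[0,0,0],1],
  [[-4,0,0],[0,0,0],1],
  [[-3.5,0.1,0],[0,0,0],1],
  [[-1.7,0,0],[0,0,0],1],
  [[0,0,0],[0,0,0],1],
  [[0,0,0],[0,0,0],1],
])

```text
t: 12.15
ee_pos: [691.5, -181.3, 258.8]
tool_rot: [-0.205, 0.944, 0.253, -0.055]
wrist_force: [-0.1, -0.3, 0.5]
finger_gap: 0.0
gripper_force: 0.0
```

```bash
python3 - <<'E'
from h import *
s=st(); print((R.from_quat(s["tool_rot"]).inv()*R.from_matrix(RC)).as_rotvec())
plan([(C(6,-170,97),RC,6)],1)
E
```

```text
t 12.15 [ 691.5 -181.3  258.8] C [   7.  -169.3  213.9] F [-0.1 -0.3  0.5] gap 0.0 g 0.0 q [ 0.38  0.88 -0.02  0.86 -0.35  1.77  2.35]
[ 0.00049797 -0.00162784  0.00098419]
[[[-0.02,-0.02,1.95],[0.0,-0.0,0.0],1],[[-0.01,-0.02,1.95],[0.0,-0.001,0.0],1],[[-0.01,-0.01,1.94],[0.0,0.0,0.0],1],[[-0.02,-0.02,1.95],[0.0,-0.0,0.001],1],[[-0.01,-0.02,1.95],[0.0,-0.0,-0.0],1],[[-0.01,-0.02,1.95],[0.0,-0.001,-0.0],1]]
```

servo_tool([
  [[0,0,2],[0,0,0],1],
  [[0,0,2.5],[0,0,0],1],
  [[0,0,2.5],[0,0,0],1],
  [[0,-0.1,2.5],[0,0,0],1],
  [[0,0,1.5],[0,0,0],1],
  [[0,0,0.7],[0,0,0],1],
  [[0,0,0],[0,0,0],1],
])

```text
t: 12.85
ee_pos: [667.3, -129.5, 157.9]
tool_rot: [-0.204, 0.944, 0.253, -0.055]
wrist_force: [-0.2, -0.8, 0.3]
finger_gap: 0.001
gripper_force: 0.0
```

servo_tool([
  [[0.4,0,0],[0,0,0],1],
  [[0.4,0,0],[0,0,0],1],
  [[0.3,0,0],[0,0,0],1],
  [[0.1,0,0],[0,0,0],1],
  [[0.1,0,0],[0,0,0],1],
  [[0,0,0],[0,0,0],1],
])

```text
t: 13.45
ee_pos: [656.5, -134.5, 158.1]
tool_rot: [-0.205, 0.944, 0.253, -0.054]
wrist_force: [0.0, 0.3, -0.4]
finger_gap: 0.003
gripper_force: 0.0
```

```bash
cat >> h.py <<'E'
def fc():
    s=st(); print("Fc",np.round(np.column_stack([CX,CY,CZ]).T@s["wrist_force"],2)); return s
E
python3 -c "
from h import *
fc()"
```

```text
t 13.45 [ 656.5 -134.5  158.1] C [   6.1 -156.6   98.2] F [ 0.   0.3 -0.4] gap 0.003 g 0.0 q [ 0.35  0.85 -0.04  1.2  -0.35  1.46  2.42]
Fc [ 0.06 -0.16 -0.5 ]
```

servo_tool([
  [[0.1,0,0],[0,0,0],1],
  [[0.1,0,0],[0,0,0],1],
  [[0.1,0,0],[0,0,0],1],
  [[0.1,0,0],[0,0,0],1],
])

```text
t: 13.85
ee_pos: [654.4, -135.3, 158.0]
tool_rot: [-0.205, 0.944, 0.253, -0.053]
wrist_force: [7.7, 2.3, -2.8]
finger_gap: -0.003
gripper_force: 0.0
```

servo_tool([
  [[0.1,0,0],[0,0,0],1],
  [[0.1,0,0],[0,0,0],1],
  [[0.1,0,0],[0,0,0],1],
])

```text
t: 14.15
ee_pos: [651.8, -136.5, 158.0]
tool_rot: [-0.205, 0.944, 0.253, -0.053]
wrist_force: [7.7, 2.3, -3.1]
finger_gap: 0.002
gripper_force: 0.0
```

servo_tool([
  [[0.1,0,0],[0,0,0],1],
  [[0.1,0,0],[0,0,0],1],
  [[0.1,0,0],[0,0,0],1],
])

```text
t: 14.45
ee_pos: [649.1, -137.7, 158.0]
tool_rot: [-0.205, 0.944, 0.253, -0.053]
wrist_force: [7.9, 2.2, -3.4]
finger_gap: -0.002
gripper_force: 0.0
```

```bash
python3 -c "
from h import *
fc()"
```

```text
t 14.45 [ 649.1 -137.7  158. ] C [   6.2 -148.7   98.1] F [ 7.9  2.2 -3.4] gap -0.002 g 0.0 q [ 0.36  0.84 -0.04  1.23 -0.35  1.45  2.43]
Fc [-2.75 -8.08 -2.37]
```

servo_tool([
  [[0.1,0,0],[0,0,0],1],
  [[0.1,0,0],[0,0,0],1],
  [[0.1,0,0],[0,0,0],1],
])

```text
t: 14.75
ee_pos: [646.4, -139.0, 158.0]
tool_rot: [-0.205, 0.944, 0.253, -0.053]
wrist_force: [7.6, 2.3, -2.7]
finger_gap: -0.001
gripper_force: 0.0
```

servo_tool([
  [[0.1,0,0],[0,0,0],1],
  [[0.1,0,0],[0,0,0],1],
  [[0.1,0,0],[0,0,0],1],
])

```text
t: 15.05
ee_pos: [644.7, -139.7, 158.1]
tool_rot: [-0.205, 0.944, 0.253, -0.052]
wrist_force: [12.5, 3.0, -4.0]
finger_gap: 0.0
gripper_force: 0.0
```

servo_tool([
  [[0.1,0,0],[0,0,0],1],
  [[0.1,0,0],[0,0,0],1],
])

```text
t: 15.25
ee_pos: [642.9, -140.6, 158.1]
tool_rot: [-0.205, 0.944, 0.252, -0.052]
wrist_force: [11.2, 3.8, -3.9]
finger_gap: 0.003
gripper_force: 0.0
```

```bash
python3 -c "
from h import *
fc()"
```

```text
t 15.25 [ 642.9 -140.6  158.1] C [   6.1 -141.8   98.2] F [11.2  3.8 -3.9] gap 0.003 g 0.0 q [ 0.36  0.83 -0.04  1.24 -0.35  1.44  2.44]
Fc [ -2.94 -11.74  -2.8 ]
```

servo_tool([
  [[0.1,0,0],[0,0,0],1],
  [[0.1,0,0],[0,0,0],1],
  [[0.1,0,0],[0,0,0],1],
])

```text
t: 15.55
ee_pos: [640.3, -141.8, 158.1]
tool_rot: [-0.205, 0.944, 0.252, -0.052]
wrist_force: [13.0, 2.8, -4.6]
finger_gap: -0.002
gripper_force: 0.0
```

servo_tool([
  [[0.1,0,0],[0,0,0],1],
  [[0.1,0,0],[0,0,0],1],
  [[0.1,0,0],[0,0,0],1],
])

```text
t: 15.85
ee_pos: [637.5, -143.0, 158.1]
tool_rot: [-0.205, 0.944, 0.252, -0.052]
wrist_force: [12.7, 3.8, -4.6]
finger_gap: 0.001
gripper_force: 0.0
```

```bash
python3 -c "
from h import *
fc()"
```

```text
t 15.85 [ 637.5 -143.   158.1] C [   6.1 -135.9   98.1] F [12.7  3.8 -4.6] gap 0.001 g 0.0 q [ 0.37  0.83 -0.04  1.26 -0.35  1.44  2.45]
Fc [ -3.82 -13.12  -3.08]
```

servo_tool([
  [[0.1,0,0],[0,0,0],1],
  [[0.05,0,0],[0,0,0],1],
  [[0,0,0],[0,0,0],1],
])

```text
t: 16.15
ee_pos: [636.2, -143.7, 158.1]
tool_rot: [-0.205, 0.944, 0.252, -0.052]
wrist_force: [12.1, 4.4, -4.0]
finger_gap: -0.002
gripper_force: 0.0
```

servo_tool([
  [[0.1,0,0],[0,0,0],1],
  [[0,0,0],[0,0,0],1],
])

```text
t: 16.35
ee_pos: [635.7, -143.7, 158.3]
tool_rot: [-0.205, 0.944, 0.253, -0.051]
wrist_force: [13.7, 4.8, -4.0]
finger_gap: -0.005
gripper_force: 0.0
```

```bash
python3 -c "
from h import *
fc()"
```

```text
t 16.35 [ 635.7 -143.7  158.3] C [   6.4 -134.    98.3] F [13.7  4.8 -4. ] gap -0.005 g 0.0 q [ 0.37  0.82 -0.04  1.26 -0.35  1.43  2.45]
Fc [ -3.11 -14.47  -2.82]
```

servo_tool([
  [[0.05,0,0],[0,0,0],1],
  [[0,0,0],[0,0,0],1],
])

```text
t: 16.55
ee_pos: [635.7, -143.7, 158.3]
tool_rot: [-0.206, 0.944, 0.253, -0.051]
wrist_force: [15.4, 3.7, -4.5]
finger_gap: 0.005
gripper_force: 0.0
```

servo_tool([
  [[0.05,0,0],[0,0,0],1],
  [[0,0,0],[0,0,0],1],
])

```text
t: 16.75
ee_pos: [635.5, -143.8, 158.3]
tool_rot: [-0.206, 0.944, 0.253, -0.05]
wrist_force: [16.4, 4.8, -4.7]
finger_gap: 0.002
gripper_force: 0.0
```

```bash
python3 -c "
from h import *
fc()"
```

```text
t 16.75 [ 635.5 -143.8  158.3] C [   6.4 -133.7   98.3] F [16.4  4.8 -4.7] gap 0.002 g 0.0 q [ 0.37  0.82 -0.04  1.27 -0.35  1.43  2.45]
Fc [ -4.45 -16.86  -2.86]
```

servo_tool([
  [[0.05,0,0],[0,0,0],1],
  [[0,0,0],[0,0,0],1],
])

```text
t: 16.95
ee_pos: [635.4, -143.9, 158.3]
tool_rot: [-0.206, 0.944, 0.252, -0.05]
wrist_force: [17.4, 5.3, -4.9]
finger_gap: 0.0
gripper_force: 0.0
```

servo_tool([
  [[0.05,0,0],[0,0,0],1],
  [[0,0,0],[0,0,0],1],
  [[0,0,0],[0,0,0],1],
])

```text
t: 17.25
ee_pos: [635.2, -143.9, 158.3]
tool_rot: [-0.206, 0.944, 0.252, -0.05]
wrist_force: [19.6, 5.3, -6.2]
finger_gap: -0.003
gripper_force: 0.0
```

```bash
python3 -c "
from h import *
fc()"
```

```text
t 17.25 [ 635.2 -143.9  158.3] C [   6.4 -133.4   98.3] F [19.6  5.3 -6.2] gap -0.003 g 0.0 q [ 0.37  0.82 -0.04  1.27 -0.35  1.43  2.45]
Fc [ -5.91 -20.    -3.73]
```

20 N total, about 7 N above the 12.8 N needed to move jaw and tablet. That is snug, so I back off and retreat.

servo_tool([
  [[-0.2,0,0],[0,0,0],1],
  [[-0.3,0,0],[0,0,0],1],
  [[-0.5,0,0],[0,0,0],1],
  [[-1.5,0,0],[0,0,0],1],
  [[-1.5,0,0],[0,0,0],1],
  [[0,0,-3],[0,0,0],1],
  [[0,0,-4],[0,0,0],1],
  [[0,0,-4],[0,0,0],1],
])

```text
t: 18.05
ee_pos: [689.3, -180.1, 254.2]
tool_rot: [-0.205, 0.944, 0.253, -0.055]
wrist_force: [0.2, -0.8, -0.2]
finger_gap: 0.0
gripper_force: 0.0
```

servo_tool([
  [[0,0,-3],[0,0,0],1],
  [[0,0,0],[0,0,0],1],
  [[0,0,0],[0,0,0],1],
])

```text
t: 18.35
ee_pos: [695.8, -193.8, 279.0]
tool_rot: [-0.204, 0.944, 0.253, -0.054]
wrist_force: [0.3, -0.3, 0.3]
finger_gap: 0.001
gripper_force: 0.0
```

```bash
python3 - <<'E'
from h import *
s=fc(); M=np.column_stack([CX,CY,CZ])
pc=lambda a:np.round(np.percentile(a,[1,5,25,50,75,95,99]),1)
p,im,d=grab("top"); W=cloud(p,d); P=(W-O)@M; x,y,z=P[...,0],P[...,1],P[...,2]; i=im.astype(int)
m=(im.max(2)<90)&(abs(x-7)<11)&(z>122)&(z<136)&(abs(y)<125); print("top edge",m.sum(),"x",pc(x[m]),"y",pc(y[m]),"z",pc(z[m]))
o=(i[...,0]>150)&(i[...,2]<90)&(z>105)&(z<160)&(y<-80)&(y>-170); print("tab",o.sum(),pc(y[o]),pc(z[o]))
_,im2,_=grab("side")
a=cv2.resize(im[130:370,220:600],(554,350)); b=im2[130:480,250:490]
cv2.imwrite("pics/c4.png",np.hstack([a,b])[...,::-1])
E
```

```text
t 18.35 [ 695.8 -193.8  279. ] C [   5.7 -168.   238. ] F [ 0.3 -0.3  0.3] gap 0.001 g 0.0 q [ 0.39  0.9  -0.02  0.78 -0.35  1.84  2.34]
Fc [-0.18 -0.19  0.45]
top edge 858 x [-0.9  1.2  5.3 10.  12.1 13.8 14.9] y [-102.2  -93.6  -51.1    1.4   52.8   92.3  100.9] z [122.2 122.8 125.8 127.9 128.9 130.2 130.9]
tab 149 [-120.6 -120.  -118.  -115.3 -112.7 -111.1 -110.9] [111.  116.2 127.  139.9 147.5 149.4 150.1]
```

View pics/c4.png

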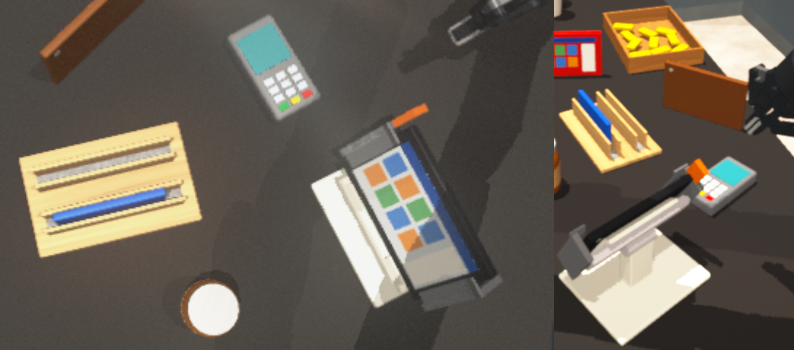

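The tablet is clamped between both jaws with the screen out. The phone, reader and jar are where they were, and the arm is clear.

```bash
python3 -c "
from cell import robot
print(robot.finish_job())"
```

```text
the job is handed in; nothing more can be done
None
```

The tablet sits on the stand's ledge, screen out, clamped between both jaws: I pushed the loose jaw to 20 N, about 7 N above what moving it and the tablet took. The phone, card reader and jar were left where they were, and I handed the job in at about 18.5 s; no verdict came back.

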